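# Fit the trial socket over the plaster model in the vise

## Robot

A 6-joint arm with a two-finger parallel gripper is mounted at the origin on the work surface. World frame = base frame: x ahead of the robot, y to its left, z up, the work surface at z = 0. Lengths are in m, angles in degrees, forces in N, time in s.
With the tool pointing down it reaches from about 0.3 to 0.75 m from the base axis. Payload 8.5 kg.
Tool frame: the origin (TCP) lies midway between the tips of the shut fingers; the grasp point (between the pads) lies 19 mm behind it (env.tcp_to_grasp is the z of the grasp point in the tool frame, in m); z points along the fingers, y is the line along which they close (so a half turn about z gives the same grasp; the last joint's range is limited). The gripper opens to 85 mm and grips with 20 to 120 N. Pads are 22 mm wide; open, the fingers measure 114 mm over their backs; the gripper's body (76 mm by 85 mm) begins 54 mm behind the grasp point. The pads swing forward as they close: fully open they stand 13 mm farther back than shut.
Start: joints at [-82.981, 21.807, 74.336, -0, 83.858, -12.336], TCP at [0.182, -0.519, 0.231] pointing down, gripper open.
Joint ranges: [-178.18, 178.18], [-50.72, 133.34], [12.68, 142.11], [-81.47, 261.47], [9.98, 163.14], [-165.26, 165.26]. Speed limits (degrees/s): [136.94, 136.94, 180, 180, 180, 180].

## Interface

Orientations are given as a 3x3 rotation matrix whose columns are the frame's x, y, z axes.
In Python, from rig import env, imaging, job, models gives the robot as it stands. The module is installed in compiled form; this text tells all that it offers.
- The arm moves only by the tool jog_arm, never from a script. Its argument "plan" is text: rows parted by semicolons, each of 7 numbers parted by spaces: the turn, a rotation vector about the tool's x, y, z in degrees, then the shift along the tool's x, y, z in cm, then the closure in counts, from 0 (fully open) to 255 (shut). In form: rx ry rz x y z claw; .... A call has 1 to 10 rows; each row shifts and turns the commanded pose from where the row before left it, along the tool's axes as they then stand; what a row does not reach is not made up. A row lasts 1/12 s, in which the tool goes at most 41.7 mm and 7.16 degrees, less where a joint would pass 70% of its speed; a pose out of reach is approached as far as the arm can. A call with a gripper value outside its range is refused whole. The fingers move at their own pace and stop on an object; "grip_force" is the grip in N (left out, the last holds). Time passes only in rows, so rows that do not move let the fingers close. It gives the time, the measured TCP pose, the force, the opening and the grip force at its end, in the units of the state.
- env.observe(): the state, without advancing time (a new reading comes with each control period).
- imaging.get_image(name): name is "scene" or "top" or "wrist"; returns a dict with "pixels" (480x640x3 uint8, red, green, blue), "depth" (480x640 float32, m along the optical axis (not along the pixel's ray), 0 where there is no reading), "fov_y" (degrees; the focal length in pixels is half the picture's height over the tangent of half this angle, whatever the lens; pixels are square), "cx", "cy" (the principal point, pixels), "world_from_camera" (4x4, takes a point from camera to world coordinates). Camera axes: x right, y down, z forward; pixel columns grow to the right and rows downward; lengths in m; the calibration is good to about 2 mm. The wrist camera is an equidistant fisheye: a pixel r from the principal point sees the ray r / f radians off the axis. A picture is of the moment at which its call begins.
- job.close_job(): hands the job in; it is judged then, once.
Trained networks look in the newest picture that a camera, given by its name, has taken for a name from the list of things; names that differ only in an ending like _2 or _b are one class to them, and where a whole thing is asked for, a point or a joint stands for the part that bears it (a point fixed in the world has none). Each returns a list of dicts, best first, with "confidence" (0 to 1); they miss things now and then, are a little off and sometimes report something else, mostly with a low value. They report only what shows in the picture. A call takes as long as a camera call.
- models.outline_of(camera, query): "region" (480x640 bool, what is visible of it) and "bbox" ([centre column, centre row, width, height] in pixels, round what is visible of it).
- models.tip_of(camera, query): "at" ([column, row] in pixels: a listed point, or the origin of a listed thing).
The state is a dict: "time_s": time; "q": joint angles; "qvel": joint speeds; "joint_efforts": joint torques, N m; "position": TCP position; "tool_rot": TCP orientation; "ft_force": force on the tool from outside, world axes, zero at the start; "wrist_torque": the same for the moment, N m; "grip_width": finger opening in m; "gripper_force": force on a finger pad.
Only numpy, scipy, OpenCV 4.12 (cv2) and the standard library are available. Lean on these libraries where they do the work, as an engineer would, in place of code of your own. Each camera call takes 0.05 s, during which the arm holds its last target. There are 200 camera calls.

## Task

In the prosthetics plaster room, take the taller, narrower of the two beige socket shells by its metal stub, lower it slowly over the plaster model standing in the vise, and press it down lightly (about 10 N) until it is snug on the taper; do not drop or ram it on, stop before it wedges. Let go and leave it sitting upright on the model, and leave the squat, wide shell where it stands.

Things in the scene. Friction and masses are not known exactly. Their poses are not given: they have to be found in the camera images.
- socket: The trial socket: taller, narrower of two beige shells, a hollow cone standing rim down, closed end up. Outside 87 mm across at the rim, 60 at the closed end, 90 tall; inside 79 at the rim, 54 at the inner top, 82 deep. On the closed end a round aluminium stub to grip, 36 across, 38 tall (its top 128 mm above the rim). About 160 g, loose. Origin: centre of the open rim; z up.
- vise: Low dark-red vise, 190 x 92 mm, 63 high, fixed; its jaws hold a steel pipe carrying an upright plaster model of a limb: solid white cone, 81 mm across at its base (78 mm above the bench), 58 near its chamfered flat top (156 mm above the bench). Origin: on the bench on the model's axis; z up, x along the vise towards its screw handle.
- seat (a point): Point on the model's axis 90 mm above the bench (12 mm above the model's base): the socket's rim centre is here, within 2 mm, when home. The two have the same taper and touch only there; 16 mm of air stays over the model's top. After first touch it sinks only 1 to 2 mm more, the force rising fast; it stays put when released. Keep below 30 mm/s at the touch: a run-on or a drop wedges it.
- squat_shell: The other beige shell, to be left alone: squat and wide, 104 mm across at the rim, 80 at the closed end, 52 tall, with the same stub on top (its top 90 mm above the bench). Loose. Origin: centre of the open rim; z up.

How it is judged:
By the outcome, as a careful person would: the job done as asked, in the order asked, and still so for the second after the job is handed in, with the robot touching nothing.
It also fails if it takes over 42 s, if anything falls off the work surface, if the arm or the gripper's body presses on something with over 40 N, if the wrist force passes 120 N, or if a joint passes its speed limit or range.

## Working session

There is one attempt and no reset: what is moved stays moved. The work goes in short steps, Python scripts to look and compute and a tool call to move; the robot and the scene stay as the last step left them, time stands still between calls to the robot, and variables do not carry over. Pictures are saved under pics/ and viewed, at most 10 in all, crops included, and the job is handed in when it is done.

Besides the shell and the picture viewer there is one more tool, called after "Call:" in YAML: its name, and indented under it one key for each argument. jog_arm: Moves the arm, as the interface text tells. Its arguments: {"type":"object","properties":{"plan":{"type":"string"},"grip_force":{"type":"number"}},"required":["plan"]}

```bash
mkdir -p pics; cat > h.py <<'E'
import numpy as np, cv2
from rig import env, imaging, job, models
def cloud(im):
    d=im["depth"]; f=240/np.tan(np.radians(im["fov_y"]/2))
    v,u=np.mgrid[0:480,0:640]
    p=np.stack([(u-im["cx"])/f*d,(v-im["cy"])/f*d,d],-1)
    T=im["world_from_camera"]; w=p@T[:3,:3].T+T[:3,3]; w[d<=0]=np.nan
    return w
def save(im,n): cv2.imwrite("pics/"+n,im["pixels"][:,:,::-1])
def circ(xy):
    A=np.c_[2*xy,np.ones(len(xy))]; s=np.linalg.lstsq(A,(xy**2).sum(1),rcond=None)[0]
    return s[:2],np.sqrt(s[2]+s[0]**2+s[1]**2)
E
python3 - <<'E'
from h import *
out=[]
for c in("top","scene"):
    im=imaging.get_image(c); W=cloud(im); out.append(im["pixels"])
    for q in("socket","squat_shell","vise"):
        for r in models.outline_of(c,q)[:2]:
            p=W[r["region"]]; p=p[~np.isnan(p[:,0])]
            if len(p)==0: continue
            zt=np.percentile(p[:,2],98); t=p[p[:,2]>zt-.006]
            print(c,q,round(r["confidence"],2),np.round(r["bbox"]),"ztop",zt.round(3),"topmean",t.mean(0).round(4),"mid",((t.max(0)+t.min(0))/2).round(4),"ext",np.ptp(t,0).round(3),len(t))
cv2.imwrite("pics/a.png",cv2.resize(np.vstack(out),(533,800))[:,:,::-1][:800])
cv2.imwrite("pics/a.png",cv2.resize(np.hstack(out),(800,300))[:,:,::-1])
s=env.observe();print(s["position"],s["tool_rot"],s["time_s"],env.tcp_to_grasp)
E
```

```text
top socket 0.76 [191. 278.  55.  47.] ztop 0.129 topmean [0.5007 0.2678 0.1274] mid [0.5005 0.2683 0.1277] ext [0.033 0.036 0.008] 369
top squat_shell 0.81 [351. 250.  51.  55.] ztop 0.091 topmean [ 0.5402 -0.0301  0.0893] mid [ 0.5403 -0.0307  0.0895] ext [0.033 0.035 0.008] 324
top vise 0.81 [495. 210.  77. 120.] ztop 0.157 topmean [ 0.5936 -0.2835  0.155 ] mid [ 0.5943 -0.2848  0.1549] ext [0.056 0.055 0.008] 919
scene socket 0.93 [459. 267.  46.  76.] ztop 0.129 topmean [0.5078 0.268  0.1282] mid [0.506  0.2676 0.1278] ext [0.038 0.034 0.008] 206
scene squat_shell 0.7 [310. 250.  50.  55.] ztop 0.092 topmean [ 0.5475 -0.0287  0.0902] mid [ 0.5447 -0.0293  0.0895] ext [0.035 0.033 0.008] 168
scene vise 0.82 [179. 227.  99. 104.] ztop 0.157 topmean [ 0.6027 -0.2818  0.156 ] mid [ 0.6013 -0.2835  0.1557] ext [0.053 0.056 0.009] 368
[ 0.18227718 -0.5188521   0.23122219] [[ 9.43466710e-01  3.31467290e-01 -5.86541819e-05]
 [ 3.31467294e-01 -9.43466679e-01  2.40856526e-04]
 [ 2.44977938e-05 -2.46682057e-04 -9.99999969e-01]] 0.4 -0.0187
```

View pics/a.png

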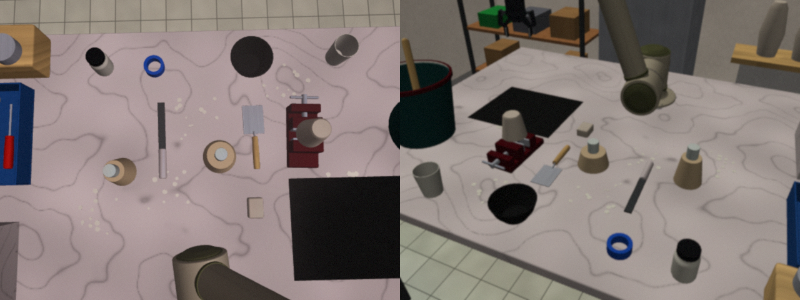

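The top view (left half) shows the tall narrow socket at about (118,171), the squat shell at (219,155) and the vise with its model at (305,135). The scene view agrees, and the measured heights (0.128, 0.090, 0.156 m) match the sizes given. I'm moving toward the socket.

Call:
jog_arm:
  plan: "0 0 0 2.6 -2.9 0 0;0 0 0 2.6 -2.9 0 0;0 0 0 2.6 -2.9 0 0;0 0 0 2.6 -2.9 0 0;0 0 0 2.6 -2.9 0 0;0 0 0 2.6 -2.9 0 0;0 0 0 2.6 -2.9 0 0;0 0 0 2.6 -2.9 0 0;0 0 0 2.6 -2.9 0 0;0 0 0 2.6 -2.9 0 0"
  grip_force: 40

```text
time_s: 1.23
position: [0.3317, -0.1573, 0.2316]
tool_rot: [[0.944, 0.331, 0.001], [0.331, -0.944, -0.0], [0.0, 0.001, -1.0]]
ft_force: [0.3, -0.5, -0.4]
grip_width: 0.0852
gripper_force: 0.0
```

Call:
jog_arm:
  plan: "0 0 0 2.6 -2.9 0 0;0 0 0 2.6 -2.9 0 0;0 0 0 2.6 -2.9 0 0;0 0 0 2.6 -2.9 0 0;0 0 0 2.6 -2.9 0 0;0 0 0 2.6 -2.9 0 0;0 0 0 2.6 -2.9 0 0;0 0 0 2.6 -2.9 0 0;0 0 0 2.6 -2.9 0 0;0 0 0 2.6 -2.9 0 0"

```text
time_s: 2.07
position: [0.4809, 0.2028, 0.2314]
tool_rot: [[0.943, 0.332, 0.0], [0.332, -0.943, -0.0], [0.0, 0.0, -1.0]]
ft_force: [1.7, -0.6, 0.8]
grip_width: 0.0852
gripper_force: 0.0
```

Call:
jog_arm:
  plan: "0 0 0 1.5 -1.9 0 0;0 0 0 1.5 -1.9 0 0;0 0 0 1.3 -1.8 0 0;0 0 0 0 0 0 0;0 0 0 0 0 0 0"

```text
time_s: 2.48
position: [0.5025, 0.2683, 0.2309]
tool_rot: [[0.943, 0.333, -0.001], [0.333, -0.943, -0.0], [-0.001, 0.0, -1.0]]
ft_force: [0.2, 0.2, -1.1]
grip_width: 0.0851
gripper_force: 0.0
```

```bash
cat >> h.py <<'E'
def fcloud(im):
    d=im["depth"]; f=240/np.tan(np.radians(im["fov_y"]/2))
    v,u=np.mgrid[0:480,0:640]; x=u-im["cx"]; y=v-im["cy"]; r=np.hypot(x,y)+1e-9
    t=np.tan(np.minimum(r/f,1.5))/r
    p=np.stack([x*t*d,y*t*d,d],-1); T=im["world_from_camera"]
    w=p@T[:3,:3].T+T[:3,3]; w[d<=0]=np.nan
    return w
E
python3 - <<'E'
from h import *
im=imaging.get_image("wrist"); save(im,"w1.png"); W=fcloud(im)
s=env.observe(); P=s["position"]; print(P,im["fov_y"],im["world_from_camera"].round(3))
for r in models.outline_of("wrist","socket")[:2]:
    p=W[r["region"]]; print(r["confidence"],np.round(r["bbox"]))
m=(abs(W[...,0]-P[0])<.06)&(abs(W[...,1]-P[1])<.06)
for lo,hi in((.122,.134),(.084,.096)):
    k=m&(W[...,2]>lo)&(W[...,2]<hi); t=W[k]
    h=cv2.minEnclosingCircle(t[:,:2].astype(np.float32)); print(lo,len(t),t.mean(0),h,circ(t[:,:2][cv2.convexHull((t[:,:2]*1e6).astype(np.int32),returnPoints=False).ravel()]))
E
```

```text
[0.50244754 0.26749623 0.23108786] 65.70646984690485 [[ 0.333 -0.902 -0.275  0.571]
 [-0.943 -0.318 -0.098  0.293]
 [ 0.     0.292 -0.956  0.374]
 [ 0.     0.     0.     1.   ]]
0.95 [318. 210.  87. 103.]
0.122 2033 [0.50262419 0.26866912 0.12836291] ((0.5016790628433228, 0.2683482766151428), 0.0182365570217371) (array([0.50178211, 0.26846736]), np.float64(0.01779291212502772))
0.084 2217 [0.51145939 0.27185472 0.09034332] ((0.5021297931671143, 0.2685387134552002), 0.030991364270448685) (array([0.50214494, 0.26845144]), np.float64(0.030414788661088783))
```

View pics/w1.png

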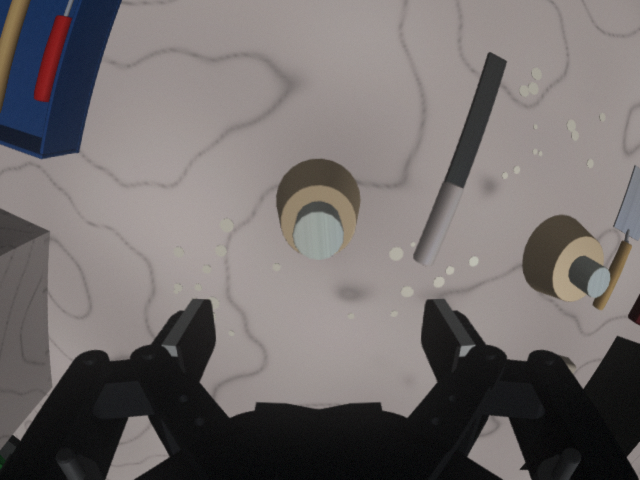

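The wrist picture shows the stub at about (318,232), centred between the open fingers. The fit puts the socket axis at (0.502, 0.2685) with radii of 18 and 30 mm, which match. I'll descend and grip.

Call:
jog_arm:
  plan: "0 0 0 0 -0.1 2.5 0;0 0 0 0 0 2.5 0;0 0 0 0 0 2.5 0;0 0 0 0 0 2.5 0;0 0 0 0 0 1.5 0;0 0 0 0 0 1 0;0 0 0 0 0 0.5 0;0 0 0 0 0 0.3 0;0 0 0 0 0 0 0;0 0 0 0 0 0 150"
  grip_force: 40

```text
time_s: 3.42
position: [0.5028, 0.2687, 0.0992]
tool_rot: [[0.944, 0.331, 0.002], [0.331, -0.944, 0.0], [0.002, 0.0, -1.0]]
ft_force: [-0.1, 0.9, 0.3]
grip_width: 0.0752
gripper_force: 0.0
```

Call:
jog_arm:
  plan: "0 0 0 0 0 0 255;0 0 0 0 0 0 255;0 0 0 0 0 0 255;0 0 0 0 0 0 255;0 0 0 0 0 0 255;0 0 0 0 0 0 255;0 0 0 0 0 0 255"
  grip_force: 40

```text
time_s: 4.0
position: [0.5025, 0.2689, 0.0987]
tool_rot: [[0.943, 0.331, 0.001], [0.331, -0.943, 0.0], [0.001, -0.0, -1.0]]
ft_force: [-0.4, 1.0, 5.3]
grip_width: 0.0349
gripper_force: 39.7
```

Call:
jog_arm:
  plan: "0 0 0 0 0 -0.5 255;0 0 0 0 0 -1 255;0 0 0 0 0 -2 255;0 0 0 0 0 -3 255;0 0 0 0 0 -3 255;0 0 0 0 0 -3 255;0 0 0 0 0 -3 255;0 0 0 0 0 -2 255;0 0 0 0 0 -1 255;0 0 0 0 0 -0.5 255"

```text
time_s: 4.83
position: [0.5025, 0.2687, 0.2907]
tool_rot: [[0.943, 0.331, 0.003], [0.331, -0.943, 0.001], [0.003, 0.0, -1.0]]
ft_force: [-0.2, 0.4, -1.2]
grip_width: 0.035
gripper_force: 40.1
```

Call:
jog_arm:
  plan: "0 0 0 -0.3 1.5 0 255;0 0 0 -0.5 3 0 255;0 0 0 -0.5 3.5 0 255;0 0 0 -0.5 3.5 0 255;0 0 0 -0.5 3.5 0 255;0 0 0 -0.5 3.5 0 255;0 0 0 -0.5 3.5 0 255;0 0 0 -0.5 3.5 0 255;0 0 0 -0.5 3.5 0 255;0 0 0 -0.5 3.5 0 255"

```text
time_s: 5.67
position: [0.5644, -0.0555, 0.2879]
tool_rot: [[0.944, 0.331, -0.002], [0.331, -0.944, 0.0], [-0.001, -0.001, -1.0]]
ft_force: [-0.3, 0.3, -1.7]
grip_width: 0.0349
gripper_force: 40.2
```

Call:
jog_arm:
  plan: "0 0 0 -0.5 3.5 0 255;0 0 0 -0.5 3.2 0 255;0 0 0 -0.5 2 0 255;0 0 0 -0.2 0.8 0 255;0 0 0 0 0 0 255;0 0 0 0 0 0 255"

```text
time_s: 6.17
position: [0.58, -0.1485, 0.288]
tool_rot: [[0.944, 0.331, -0.001], [0.331, -0.944, 0.001], [-0.001, -0.001, -1.0]]
ft_force: [-0.5, 1.4, -1.4]
grip_width: 0.0351
gripper_force: 40.2
```

```bash
python3 - <<'E'
from h import *
im=imaging.get_image("wrist"); save(im,"w2.png"); W=fcloud(im)
s=env.observe(); P=s["position"]; print(P,s["tool_rot"],s["ft_force"])
hull=lambda t:t[:,:2][cv2.convexHull((t[:,:2]*1e6).astype(np.int32),returnPoints=False).ravel()]
m=(abs(W[...,0]-.596)<.05)&(abs(W[...,1]+.2845)<.05)
for lo,hi in((.1525,.160),):
    k=m&(W[...,2]>lo)&(W[...,2]<hi); t=W[k]
    print(lo,len(t),t.mean(0),cv2.minEnclosingCircle(t[:,:2].astype(np.float32)),circ(hull(t)))
# held socket: closed-end annulus & stub top
for lo,hi in((P[2]+.025,P[2]+.036),(P[2]-.014,P[2]-.004)):
    k=(np.hypot(W[...,0]-P[0],W[...,1]-P[1])<.045)&(W[...,2]>lo)&(W[...,2]<hi); t=W[k]
    if len(t)>20: print(lo,len(t),t.mean(0),t.std(0),circ(hull(t)))
for r in models.outline_of("wrist","vise")[:2]+models.outline_of("wrist","socket")[:2]: print(r["confidence"],np.round(r["bbox"]))
E
```

```text
[ 0.58001229 -0.14790824  0.28826662] [[ 9.43199491e-01  3.32226538e-01 -4.97475559e-04]
 [ 3.32226816e-01 -9.43199294e-01  6.59615307e-04]
 [-2.50076886e-04 -7.87423542e-04 -9.99999659e-01]] [ 0.57860645  0.00159166 -0.76109365]
0.1525 2690 [ 0.59572928 -0.2827882   0.15641687] ((0.5949647426605225, -0.2850584387779236), 0.028350068256258965) (array([ 0.59490176, -0.28517348]), np.float64(0.02776038548875802))
0.31326662457827087 7743 [ 0.58188474 -0.14756703  0.3176194 ] [0.00908411 0.01162735 0.00154578] (array([ 0.58364585, -0.14622702]), np.float64(0.02529322298766101))
0.27426662457827083 4942 [ 0.59578285 -0.14260835  0.2792906 ] [0.00872832 0.01543652 0.00136701] (array([ 0.58154683, -0.14806607]), np.float64(0.028868828979694273))
0.56 [446. 205. 129. 185.]
0.61 [320. 278. 133. 203.]
```

View pics/w2.png

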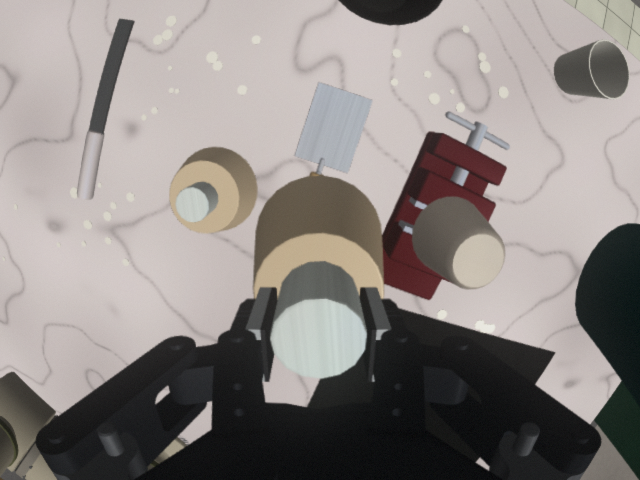

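The wrist picture shows the socket held upright in the gripper at about (320,290), and the model top at (478,260). The top fit gives the model axis at (0.595, -0.285) and a height of 0.156 m, in agreement with the top camera. I'll move above it and lower in stages.

Call:
jog_arm:
  plan: "0 0 0 -0.2 1 0 255;0 0 0 -0.5 2 0 255;0 0 0 -0.7 3 0 255;0 0 0 -0.7 3 0 255;0 0 0 -0.6 2.4 0 255;0 0 0 -0.3 1.3 0 255;0 0 0 -0.2 0.7 0 255;0 0 0 0 0 0 255;0 0 0 0 0 0 255;0 0 0 0 0 0 255"

```text
time_s: 7.15
position: [0.5946, -0.285, 0.2887]
tool_rot: [[0.943, 0.333, 0.0], [0.333, -0.943, 0.0], [0.0, 0.0, -1.0]]
ft_force: [-0.3, 0.2, -1.1]
grip_width: 0.0351
gripper_force: 40.3
```

Call:
jog_arm:
  plan: "0 0 0 0 0 0.4 255;0 0 0 0 0 0.8 255;0 0 0 0 0 1 255;0 0 0 0 0 1 255;0 0 0 0 0 1 255;0 0 0 0 0 0.8 255;0 0 0 0 0 0.5 255;0 0 0 0 0 0.3 255;0 0 0 0 0 0 255;0 0 0 0 0 0 255"

```text
time_s: 7.98
position: [0.5945, -0.2863, 0.2306]
tool_rot: [[0.943, 0.331, 0.0], [0.331, -0.943, -0.0], [0.0, 0.0, -1.0]]
ft_force: [-0.0, 0.0, -1.7]
grip_width: 0.035
gripper_force: 40.3
```

```bash
python3 - <<'E'
from h import *
s=env.observe(); P=s["position"]; print(P,s["tool_rot"],s["ft_force"],s["wrist_torque"])
im=imaging.get_image("wrist"); W=fcloud(im)
# stub top rim and closed end: circle fit of known radius on horizontal slices of cone wall visible
from scipy.optimize import least_squares
d=np.hypot(W[...,0]-P[0],W[...,1]-P[1]); zr=P[2]-.0985
k=(d<.06)&(W[...,2]>zr+.02)&(W[...,2]<zr+.085); t=W[k]
f=lambda p:np.hypot(t[:,0]-p[0]-p[2]*(t[:,2]-P[2]),t[:,1]-p[1]-p[3]*(t[:,2]-P[2]))-(.0435-.15*(t[:,2]-zr))
r=least_squares(f,[P[0],P[1],0,0],loss="soft_l1",f_scale=.001); print(len(t),r.x,r.x[:2]-P[:2],np.abs(r.fun).mean(), "rim",r.x[:2]-r.x[2:]*.0985)
a=imaging.get_image("scene"); b=imaging.get_image("top")
c=lambda i,x,y:cv2.resize(i["pixels"][y:y+150,x:x+150],(400,400),interpolation=cv2.INTER_CUBIC)
cv2.imwrite("pics/c.png",np.hstack([c(a,110,130),c(b,420,140)])[:,:,::-1])
E
```

```text
[ 0.59452266 -0.28625127  0.23060023] [[ 9.43489703e-01  3.31401566e-01  4.28250401e-04]
 [ 3.31401705e-01 -9.43489700e-01 -3.08645023e-04]
 [ 3.01764398e-04  4.33126314e-04 -9.99999861e-01]] [-0.01498211  0.0322891  -1.69232805] [0.02251866 0.00080587 0.04096307]
5493 [ 0.59338458 -0.28641262  0.00161168  0.00402861] [-0.00113807 -0.00016135] 0.0002090038850182784 rim [ 0.59322583 -0.28680944]
```

View pics/c.png

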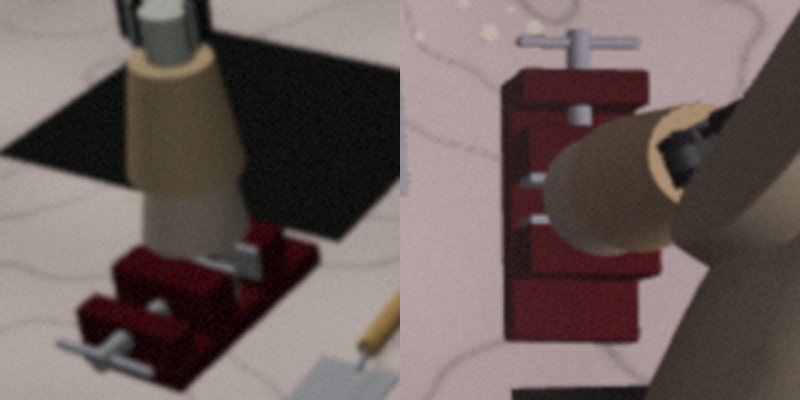

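The scene crop shows the socket upright and centred around the model, and the top crop agrees. Nothing is touching (side force about 0). The fit suggests a 1–1.5 mm nudge before I go lower.

Call:
jog_arm:
  plan: "0 0 0 0.1 -0.1 0.3 255;0 0 0 0 0 0.5 255;0 0 0 0 0 0.5 255;0 0 0 0 0 0.4 255;0 0 0 0 0 0.3 255;0 0 0 0 0 0.2 255;0 0 0 0 0 0.2 255;0 0 0 0 0 0.2 255;0 0 0 0 0 0.2 255;0 0 0 0 0 0 255"

```text
time_s: 8.97
position: [0.5949, -0.2848, 0.2019]
tool_rot: [[0.944, 0.331, -0.0], [0.331, -0.944, 0.0], [-0.0, -0.0, -1.0]]
ft_force: [0.2, -0.4, -2.6]
grip_width: 0.0347
gripper_force: 40.3
```

Call:
jog_arm:
  plan: "0 0 0 0 0 0.1 255;0 0 0 0 0 0.1 255;0 0 0 0 0 0.1 255;0 0 0 0 0 0.1 255;0 0 0 0 0 0.1 255;0 0 0 0 0 0.1 255;0 0 0 0 0 0.1 255;0 0 0 0 0 0.1 255;0 0 0 0 0 0 255"

```text
time_s: 9.72
position: [0.5951, -0.2849, 0.1942]
tool_rot: [[0.943, 0.331, 0.0], [0.331, -0.943, -0.0], [0.0, 0.0, -1.0]]
ft_force: [0.8, -0.2, -1.1]
grip_width: 0.0351
gripper_force: 40.4
```

Call:
jog_arm:
  plan: "0 0 0 0 0 0.05 255;0 0 0 0 0 0.05 255;0 0 0 0 0 0.05 255;0 0 0 0 0 0.05 255;0 0 0 0 0 0 255;0 0 0 0 0 0 255"

```text
time_s: 10.22
position: [0.5952, -0.285, 0.1925]
tool_rot: [[0.944, 0.331, 0.0], [0.331, -0.944, -0.0], [0.0, 0.001, -1.0]]
ft_force: [1.3, -0.6, -0.2]
grip_width: 0.035
gripper_force: 40.4
```

Call:
jog_arm:
  plan: "0 0 0 0 0 0.05 255;0 0 0 0 0 0.05 255;0 0 0 0 0 0 255;0 0 0 0 0 0 255"

```text
time_s: 10.55
position: [0.5952, -0.2851, 0.1915]
tool_rot: [[0.944, 0.331, 0.001], [0.331, -0.944, -0.001], [0.0, 0.001, -1.0]]
ft_force: [1.4, -2.9, 1.0]
grip_width: 0.035
gripper_force: 40.5
```

First light touch, with the side force pointing to -y. I'll ease that way and keep lowering.

Call:
jog_arm:
  plan: "0 0 0 0 0.05 0 255;0 0 0 0 0 0 255;0 0 0 0 0 0.05 255;0 0 0 0 0 0 255;0 0 0 0 0 0 255"

```text
time_s: 10.97
position: [0.5952, -0.2853, 0.1908]
tool_rot: [[0.943, 0.331, -0.0], [0.331, -0.943, 0.0], [0.0, -0.0, -1.0]]
ft_force: [1.5, -1.3, 0.4]
grip_width: 0.0346
gripper_force: 40.5
```

Call:
jog_arm:
  plan: "0 0 0 0 0.02 0.05 255;0 0 0 0 0 0 255;0 0 0 0 0 0 255"

```text
time_s: 11.22
position: [0.5953, -0.2855, 0.1902]
tool_rot: [[0.943, 0.331, -0.0], [0.331, -0.943, 0.0], [-0.0, -0.0, -1.0]]
ft_force: [1.5, -0.6, 0.1]
grip_width: 0.0351
gripper_force: 40.5
```

Call:
jog_arm:
  plan: "0 0 0 0 0 0.04 255;0 0 0 0 0 0 255;0 0 0 0 0 0 255"

```text
time_s: 11.47
position: [0.5953, -0.2855, 0.1901]
tool_rot: [[0.943, 0.331, 0.0], [0.331, -0.943, 0.0], [0.0, 0.0, -1.0]]
ft_force: [1.4, -0.3, 2.2]
grip_width: 0.0351
gripper_force: 40.6
```

Call:
jog_arm:
  plan: "0 0 0 0.01 0 0.03 255;0 0 0 0 0 0 255;0 0 0 0 0 0 255"

```text
time_s: 11.72
position: [0.5954, -0.2855, 0.1899]
tool_rot: [[0.943, 0.331, 0.0], [0.331, -0.943, -0.0], [0.0, 0.0, -1.0]]
ft_force: [0.1, -0.2, 5.1]
grip_width: 0.0347
gripper_force: 40.8
```

Call:
jog_arm:
  plan: "0 0 0 0.01 0 0.03 255;0 0 0 0 0 0 255;0 0 0 0 0 0 255"

```text
time_s: 11.97
position: [0.5955, -0.2855, 0.1898]
tool_rot: [[0.943, 0.331, 0.001], [0.331, -0.943, -0.0], [0.0, 0.001, -1.0]]
ft_force: [1.1, -0.2, 4.8]
grip_width: 0.0349
gripper_force: 41.0
```

Call:
jog_arm:
  plan: "0 0 0 0 0 0.04 255;0 0 0 0 0 0 255;0 0 0 0 0 0 255"

```text
time_s: 12.22
position: [0.5956, -0.2855, 0.1896]
tool_rot: [[0.943, 0.331, 0.001], [0.331, -0.943, -0.001], [0.001, 0.001, -1.0]]
ft_force: [-0.2, -0.5, 6.1]
grip_width: 0.0348
gripper_force: 41.2
```

Call:
jog_arm:
  plan: "0 0 0 0 0 0.04 255;0 0 0 0 0 0 255;0 0 0 0 0 0 255"

```text
time_s: 12.47
position: [0.5957, -0.2855, 0.1896]
tool_rot: [[0.943, 0.332, 0.001], [0.332, -0.943, -0.001], [0.001, 0.001, -1.0]]
ft_force: [-0.3, 1.0, 8.2]
grip_width: 0.035
gripper_force: 41.3
```

Call:
jog_arm:
  plan: "0 0 0 0 0 0.02 255;0 0 0 0 0 0 255;0 0 0 0 0 0 255;0 0 0 0 0 0 255"

```text
time_s: 12.8
position: [0.5957, -0.2855, 0.1895]
tool_rot: [[0.943, 0.332, 0.001], [0.332, -0.943, -0.001], [0.001, 0.001, -1.0]]
ft_force: [-0.3, 0.2, 9.6]
grip_width: 0.035
gripper_force: 41.4
```

The press is at about 10 N and the force rises steeply with depth, so the socket is snug. Releasing now.

Call:
jog_arm:
  plan: "0 0 0 0 0 0 200;0 0 0 0 0 0 140;0 0 0 0 0 0 80;0 0 0 0 0 0 0;0 0 0 0 0 0 0;0 0 0 0 0 0 0;0 0 0 0 0 0 0;0 0 0 0 0 0 0;0 0 0 0 0 0 0;0 0 0 0 0 0 0"

```text
time_s: 13.63
position: [0.5954, -0.2855, 0.1883]
tool_rot: [[0.943, 0.331, -0.0], [0.331, -0.943, -0.0], [-0.0, -0.0, -1.0]]
ft_force: [0.2, 0.7, 0.1]
grip_width: 0.0855
gripper_force: 0.0
```

Call:
jog_arm:
  plan: "0 0 0 0 0 -0.5 0;0 0 0 0 0 -1 0;0 0 0 0 0 -1.5 0;0 0 0 0 0 -2 0;0 0 0 0 0 -2 0;0 0 0 0 0 -2 0;0 0 0 0 0 -2 0;0 0 0 0 0 -2 0;0 0 0 0 0 -0.5 0;0 0 0 0 0 0 0"

```text
time_s: 14.47
position: [0.5957, -0.2856, 0.3254]
tool_rot: [[0.943, 0.331, 0.003], [0.331, -0.943, -0.002], [0.002, 0.003, -1.0]]
ft_force: [0.4, -1.0, -0.8]
grip_width: 0.0852
gripper_force: 0.0
```

```bash
python3 - <<'E'
from h import *
from scipy.optimize import least_squares
im=imaging.get_image("wrist"); W=fcloud(im); P=np.array([.595,-.285])
d=np.hypot(W[...,0]-P[0],W[...,1]-P[1])
for lo,hi in((.208,.228),(.174,.187)):
    t=W[(d<.05)&(W[...,2]>lo)&(W[...,2]<hi)]; z=np.median(t[:,2]); t=t[abs(t[:,2]-z)<.002]
    n=np.linalg.lstsq(np.c_[t[:,:2]-P,np.ones(len(t))],t[:,2],rcond=None)[0]
    h=t[:,:2][cv2.convexHull((t[:,:2]*1e6).astype(np.int32),returnPoints=False).ravel()]
    print(z,len(t),"slope",n[:2],circ(h))
a=imaging.get_image("scene")
W=cloud(a); r=models.outline_of("scene","squat_shell")[0]; p=W[r["region"]]; print(np.nanpercentile(p[:,2],98),r["bbox"])
c=lambda i,x,y:cv2.resize(i["pixels"][y:y+150,x:x+150],(400,400),interpolation=cv2.INTER_CUBIC)
cv2.imwrite("pics/d.png",np.hstack([c(a,110,130),cv2.resize(im["pixels"],(400,400))])[:,:,::-1])
E
```

```text
0.21913742237285525 1899 slope [-0.00210423 -0.00237925] (array([ 0.59481084, -0.28544441]), np.float64(0.017746660405728656))
0.18117416649100687 2011 slope [ 0.00078676 -0.00369294] (array([ 0.59496882, -0.28555009]), np.float64(0.03017846320181205))
0.09134453249032941 [309.4, 249.0, 46.8, 56.8]
```

View pics/d.png

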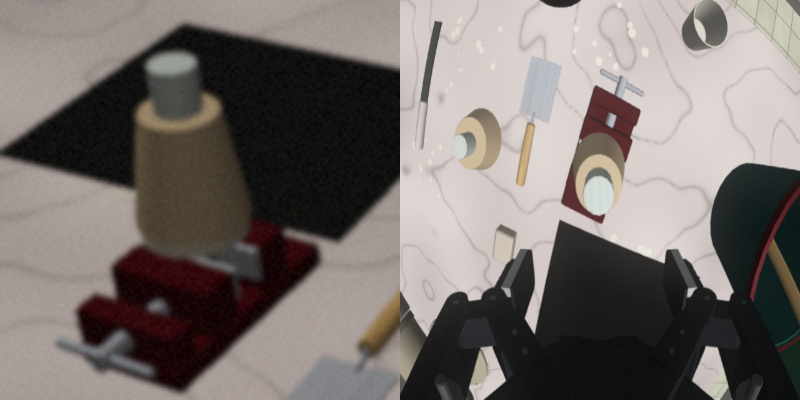

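The pictures show the socket upright on the model (scene crop about (190,150)). The stub top is at 0.219 m, which puts the rim at 0.091 m, within 2 mm of the seat. It is level, on the axis and clear of the gripper. The squat shell hasn't moved.

```bash
python3 -c "
from rig import job
print(job.close_job())"
```

```text
the job is handed in; nothing more can be done
None
```

The tall socket is pressed on at about 10 N and sits upright on the plaster model, with its rim about 1 mm above the nominal seat height (2 mm allowed); it is released, the squat shell was left alone, and the job was handed in at about 15 s.

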